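# Shift the tube mixer's gear lever through its gate

## Robot

A 6-joint arm with a two-finger parallel gripper is mounted at the origin on the work surface. World frame = base frame: x ahead of the robot, y to its left, z up, the work surface at z = 0. Lengths are in m, angles in rad, forces in N, time in s.
With the tool pointing down it reaches from about 0.375 to 0.9 m from the base axis. Payload 3.1 kg.
Tool frame: the origin (TCP) lies on the centre line of the jaws, within the pads' length; the fingertips stand 8 mm ahead of it and the grasp point (between the pads) lies 11 mm behind it; z points along the fingers, y is the line along which they close (so a half turn about z gives the same grasp; the last joint's range is limited). The gripper opens to 87 mm and grips with 3 to 60 N. Pads are 19 mm wide; open, the fingers measure 117 mm over their backs; the gripper's body (75 mm by 190 mm) begins 51 mm behind the grasp point.
Start: joints at [-1.401, 0.527, 1.433, -0, 1.181, -0.178], TCP at [0.213, -0.588, 0.231] pointing down, gripper open.
Joint ranges: [-3.08, 3.08], [-0.75, 2.2], [0.22, 2.44], [-1.43, 4.57], [0, 2.65], [-2.85, 2.85]. Speed limits (rad/s): [2.79, 2.79, 3.14, 3.14, 3.14, 3.14].

## Interface

Orientations are given as a unit quaternion [x, y, z, w].
In Python, from rig import robot gives the robot as it stands. The module is installed in compiled form; this text tells all that it offers.
- The arm moves only by the tool send_rows, never from a script. Its argument "increments" is one flat list of numbers, 7 for each row, row after row: the turn, a rotation vector about the world's x, y, z in rad, then the shift along the world's x, y, z in cm, then the opening, from 0 (shut) to 1 (fully open). A call has 1 to 20 rows; each row shifts and turns the commanded pose from where the row before left it; what a row does not reach is not made up. A row lasts 1/12 s, in which the tool goes at most 41.7 mm and 7.16 degrees, less where a joint would pass 70% of its speed; a pose out of reach is approached as far as the arm can. A call is refused whole if a number of a shift passes 4.17 or a number of a turn 0.125, either way. A call with a gripper value outside its range is refused whole. The fingers move at their own pace and stop on an object; "newtons" is the grip in N (left out, the last holds). Time passes only in rows, so rows that do not move let the fingers close. It gives the time, the measured TCP pose, the force, the opening and the grip force at its end, in the units of the state.
- robot.get_obs(): the state, without advancing time (a new reading comes with each control period).
- robot.camera(name): name is "scene" or "top"; returns a dict with "image" (384x512x3 uint8, red, green, blue), "range_z" (384x512 float32, m along the optical axis (not along the pixel's ray), 0 where there is no reading), "fx", "fy", "cx", "cy" (pixels), "R" (3x3) and "t" (3): a world point X has camera coordinates R X + t. Camera axes: x right, y down, z forward; pixel columns grow to the right and rows downward; lengths in m; the calibration is good to about 2 mm. A picture is of the moment at which its call begins.
- robot.hand_in(): hands the job in; it is judged then, once.
The state is a dict: "time": time; "q": joint angles; "joint_velocities": joint speeds; "joint_torque": joint torques, N m; "position": TCP position; "tool_rot": TCP orientation; "ft_force": force on the tool from outside, world axes, zero at the start; "moment": the same for the moment, N m; "grip_width": finger opening in m; "grip_force": force on a finger pad.
Only numpy, scipy, OpenCV 4.12 (cv2) and the standard library are available. Lean on these libraries where they do the work, as an engineer would, in place of code of your own. Each camera call takes 0.05 s, during which the arm holds its last target. There are 200 camera calls.

## Task

Push the tube mixer's gear lever out of its park slot and along the gate into the slot marked by the red tiles, fully home, without running it into any of the other coloured slots on the way; then leave it there and draw the hand clear. Only push the black knob or its rod with the fingertips or the outside of the fingers: do not take the knob between the fingers and do not force it against the gate. Leave the vials, bottle, beaker and everything else on the bench where they stand.

Things in the scene. Friction and masses are not known exactly. Their poses are not given: they have to be found in the camera images.
- gearbox: Grey-green drive housing of a tube mixer, fixed to the bench, 150 (x) by 170 (y) by 115 mm high; a white rotor full of tubes on its +y side reaches to y = 172 mm, 112 mm high. Origin: centre of the housing's underside, on the bench; z up; turned about the vertical, x roughly away from the robot. The gate is cut in its aluminium top plate (8 mm thick). It is the frame meant below by 'housing'.
- gate_centre (a point): Middle of the gate, on the plate's top face, 115 mm above the bench on the housing's axis. Slots are 16 mm wide; from here, along the housing's axes in mm: cross channel at x = 0 from y = -38 to 38; left lane at y = 30 and right lane at y = -30, each from x = -32 to 32 (two coloured slots per lane); park slot at y = 0 from the channel to x = -32. At y = 0 the channel's +x wall is unbroken.
- lever: Selector lever: steel rod 12 mm thick with a black ball knob, standing up through the gate. It tips any way the gate lets it about a fixed pivot on the housing's axis, 15 mm above the bench; slot walls stop the rod. Origin at the pivot, z along the rod. It starts in the park slot, leaning to the housing's -x. No spring: friction holds it where it is left; 2 to 3.5 N at the knob moves it.
- knob (a point): Centre of the black ball knob, 32 mm across, 165 mm from the pivot along the rod; 180 mm above the bench when upright, about 169 mm with the lever home in a coloured slot. Fully home it stands about 38 mm along the housing's x and 46 mm along y from its axis.
- stem_gate (a point): Point on the rod's axis 100 mm from the pivot, at about the plate's height: shows where in the gate the rod stands. Fully home in a coloured slot it lies about 24 to 26 mm along x and 28 to 32 mm along y from the housing's axis.
- mark_red: Pair of red tiles (each 32 by 11 mm) on the gate plate, one on either side of the red slot. Origin midway between them at the plate's top face, where the rod's axis stands when fully home in that slot: 25 mm along x and 30 mm along y from the housing's axis. Which colour is at which of the four slots changes.
- mark_blue: Pair of blue tiles (each 32 by 11 mm) on the gate plate, one on either side of the blue slot. Origin midway between them at the plate's top face, where the rod's axis stands when fully home in that slot: 25 mm along x and 30 mm along y from the housing's axis. Which colour is at which of the four slots changes.
- mark_yellow: Pair of yellow tiles (each 32 by 11 mm) on the gate plate, one on either side of the yellow slot. Origin midway between them at the plate's top face, where the rod's axis stands when fully home in that slot: 25 mm along x and 30 mm along y from the housing's axis. Which colour is at which of the four slots changes.
- mark_green: Pair of green tiles (each 32 by 11 mm) on the gate plate, one on either side of the green slot. Origin midway between them at the plate's top face, where the rod's axis stands when fully home in that slot: 25 mm along x and 30 mm along y from the housing's axis. Which colour is at which of the four slots changes.
- vial_amber: Bystander, loose on the bench: small amber glass vial with steel cap and paper label, 24 mm across, 45 mm high. Origin: centre of its underside.
- vial_clear: Bystander, loose on the bench: small clear glass vial with orange cap, 24 mm across, 45 mm high. Origin: centre of its underside.
- beaker: Bystander, loose on the bench: open glass beaker, 64 mm across, 75 mm high. Origin: centre of its underside.
- reagent_bottle: Bystander, loose on the bench: amber reagent bottle with blue cap, 70 mm across, 150 mm high. Origin: centre of its underside.
- petri_dish: Bystander, loose on the bench: flat clear petri dish, 90 mm across, 14 mm high. Origin: centre of its underside.
- wash_jar: Bystander, loose on the bench: white plastic jar, 60 mm across, 80 mm high. Origin: centre of its underside.
- slide_box: Bystander, loose on the bench: blue slide box, 100 by 90 by 35 mm high. Origin: centre of its underside.

How it is judged:
On the way:
1. the lever has left the park slot and stands in the cross channel (x of stem_gate in the frame of gearbox above -0.007 m).
At the end, for the whole second after the job is handed in: The lever's rod stands within 6 mm of its fully home place in the red slot (at the gate plate), at rest, and no bystander has moved more than 20 mm (horizontal distance between stem_gate and mark_red below 0.006 m and angular speed of lever below 0.1 rad/s and distance of each of vial_amber, vial_clear, beaker, reagent_bottle, petri_dish, wash_jar, slide_box from where it was at the start of the episode below 0.02 m); the robot touches nothing.
It fails at once if the lever was run more than about half way into the blue, yellow or green slot (horizontal distance between stem_gate and mark_blue below 0.012 m or horizontal distance between stem_gate and mark_yellow below 0.012 m or horizontal distance between stem_gate and mark_green below 0.012 m).
It fails at once if the knob was taken between the fingers (distance between the grasp point and knob below 0.017 m).
It fails at once if the lever was forced (more than 60 N) (contact force between the fingers and lever above 60 N).
It fails at once if a bystander was moved or lifted more than 20 mm (distance of any of vial_amber, vial_clear, beaker, reagent_bottle, petri_dish, wash_jar, slide_box from where it was at the start of the episode above 0.02 m).
It also fails if it takes over 64 s, if anything falls off the work surface, if the arm or the gripper's body presses on something with over 40 N, if the wrist force passes 120 N, or if a joint passes its speed limit or range.

## Working session

There is one attempt and no reset: what is moved stays moved. The work goes in short steps, Python scripts to look and compute and a tool call to move; the robot and the scene stay as the last step left them, time stands still between calls to the robot, and variables do not carry over. Pictures are saved under pics/ and viewed, at most 10 in all, crops included, and the job is handed in when it is done.

Besides the shell and the picture viewer there is one more tool, called after "Emit:" in YAML: its name, and indented under it one key for each argument. send_rows: Moves the arm, as the interface text tells. Its arguments: {"type":"object","properties":{"increments":{"type":"array"},"newtons":{"type":"number"}},"required":["increments"]}

```bash
mkdir -p pics; cat > h.py <<'E'
import numpy as np, cv2
from rig import robot
def snap(n,f):
    c=robot.camera(n); cv2.imwrite(f,cv2.cvtColor(c["image"],cv2.COLOR_RGB2BGR)); return c
def world(c,mask=None):
    z=c["range_z"]; v,u=np.indices(z.shape)
    P=np.stack([(u-c["cx"])/c["fx"]*z,(v-c["cy"])/c["fy"]*z,z],-1)
    W=(P-c["t"])@np.asarray(c["R"]); W[z==0]=np.nan; return W
E
python3 - <<'E'
from h import *
for n in("top","scene"):
    c=snap(n,f"pics/{n}0.png"); np.savez(f"{n}0.npz",W=world(c),**c)
print(robot.get_obs())
E
```

```text
{'time': 0.1, 'q': array([-1.40150278e+00,  5.28361641e-01,  1.43376154e+00,  2.05884146e-05,
        1.18143678e+00, -1.78471799e-01]), 'joint_velocities': array([-0.00053331, -0.00028447, -0.00355389,  0.00041131, -0.001796  ,
        0.00139042]), 'joint_torque': array([-4.74241697e-04, -4.40986240e+01, -1.77150500e+01,  6.35252707e-02,
        5.34019223e-02, -4.43937529e-05]), 'position': array([ 0.21293762, -0.58691986,  0.22968061]), 'tool_rot': array([ 9.84920661e-01,  1.73003827e-01,  1.40338619e-05, -9.83600957e-04]), 'ft_force': array([ 0.3465394 , -0.54917223,  0.52110361]), 'moment': array([ 0.00230163,  0.02797132, -0.0234287 ]), 'grip_force': 0.0, 'grip_width': 0.08716617766488928}
```

View pics/top0.png

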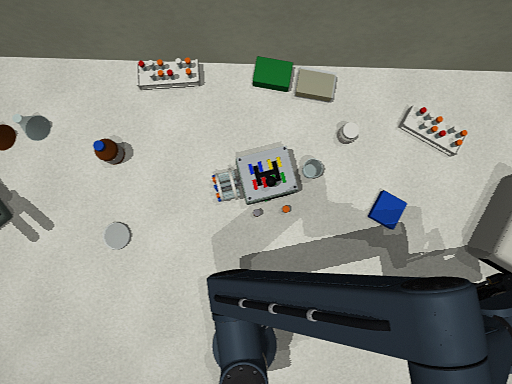

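View pics/scene0.png

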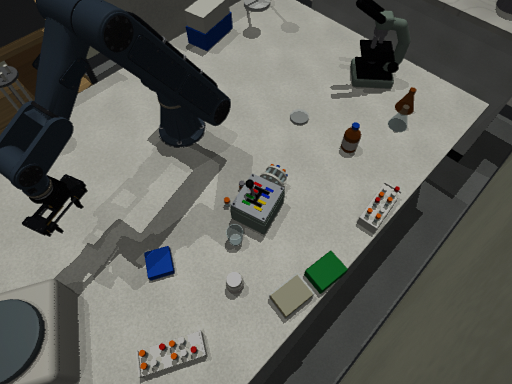

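The gearbox is at about (268,173) in the top view, with the knob at (271,181). In the scene view it is at (258,200). Next I segment the tiles and fit the housing frame.

```bash
cat > loc.py <<'E'
from h import *
def locate(n,c,box):
    W=world(c); im=c["image"]; hsv=cv2.cvtColor(im,cv2.COLOR_RGB2HSV)
    H,S,V=[hsv[...,i].astype(int) for i in range(3)]
    m0=np.zeros(H.shape,bool); m0[box[0]:box[1],box[2]:box[3]]=1
    z=W[...,2]; pl=m0&(abs(z-.117)<.012)&(S>130)&(V>70)
    out={}
    for k,(a,b) in dict(yellow=(20,35),green=(45,80),blue=(100,130)).items():
        m=pl&(H>=a)&(H<=b); out[k]=(m.sum(),W[m].mean(0).round(4))
    m=pl&((H<8)|(H>172)); out["red"]=(m.sum(),W[m].mean(0).round(4))
    kn=m0&(z>.135)&(z<.2); kd=kn&(V<90)
    out["knob"]=(kd.sum(),np.nanmean(W[kd],0).round(4),np.nanmax(z[kd]))
    P=W[kd]; s=np.linalg.lstsq(np.c_[2*P,np.ones(len(P))],(P**2).sum(1),rcond=None)[0]
    out["sphere"]=s[:3].round(4), np.sqrt(s[3]+s[:3]@s[:3]).round(4)
    pt=m0&(abs(z-.115)<.006); 
    out["plate"]=cv2.minAreaRect(W[pt][:,:2].astype(np.float32)*1000)
    return out
E
python3 - <<'E'
from loc import *
for n,b in (("top",(130,215,205,310)),("scene",(160,235,222,295))):
    c=dict(np.load(n+"0.npz")); 
    for k,v in locate(n,c,b).items(): print(n,k,v)
    W=c["W"]
    if n=="top":
        for k,(u,v) in dict(beaker=(312,168),jar=(348,130),va=(258,212),vc=(286,209),box=(388,209),rotor=(224,186),bottle=(110,150)).items(): print(k,W[v,u].round(3))
    im=cv2.imread(f"pics/{n}0.png")[b[0]:b[1],b[2]:b[3]]
    cv2.imwrite(f"pics/{n}0c.png",cv2.resize(im,None,fx=5,fy=5,interpolation=cv2.INTER_CUBIC))
a=[cv2.resize(cv2.imread(f"pics/{n}0c.png"),(390,400)) for n in("top","scene")]
cv2.imwrite("pics/crop0.png",np.hstack(a))
E
```

```text
top yellow (np.int64(73), array([ 0.5805, -0.0784,  0.1165]))
top green (np.int64(37), array([ 0.537 , -0.1035,  0.117 ]))
top blue (np.int64(81), array([ 0.562 , -0.0164,  0.116 ]))
top red (np.int64(76), array([ 0.5171, -0.0349,  0.1164]))
top knob (np.int64(93), array([ 0.515 , -0.0659,  0.1875]), np.float64(0.19526734700148463))
top sphere (array([ 0.5156, -0.0663,  0.1799]), np.float64(0.0141))
top plate ((537.8310546875, -21.344009399414062), (143.41197204589844, 240.49130249023438), 15.830188751220703)
beaker [ 0.585 -0.216  0.004]
jar [ 0.7  -0.32  0.08]
va [ 0.43  -0.035  0.045]
vc [ 0.441 -0.125  0.048]
box [ 0.449 -0.463  0.037]
rotor [0.506 0.075 0.104]
bottle [0.61  0.431 0.109]
scene yellow (np.int64(48), array([ 0.5806, -0.0794,  0.118 ]))
scene green (np.int64(27), array([ 0.5374, -0.1004,  0.1183]))
scene blue (np.int64(50), array([ 0.5599, -0.0147,  0.116 ]))
scene red (np.int64(34), array([ 0.5176, -0.0308,  0.1171]))
scene knob (np.int64(74), array([ 0.5217, -0.0692,  0.1785]), np.float64(0.19571287331949147))
scene sphere (array([ 0.5139, -0.0623,  0.1669]), np.float64(0.0247))
scene plate ((539.8097534179688, -23.59747314453125), (142.3907928466797, 239.1863555908203), 15.796278953552246)
```

View pics/crop0.png

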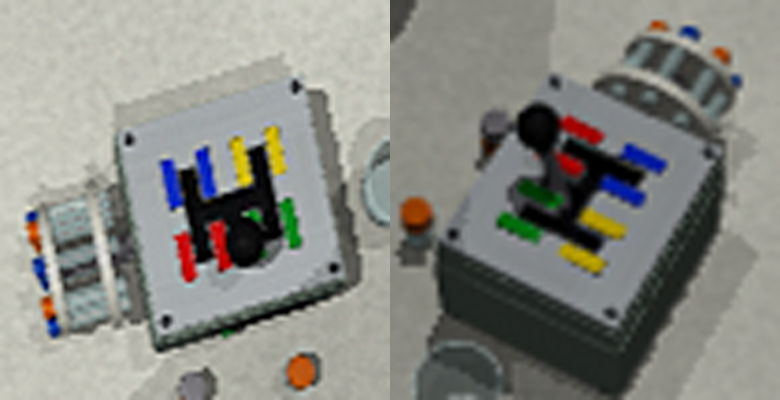

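The red slot is at (-x', +y'). The housing centre is about (0.549,-0.057) and the yaw about 16.3°. I'll go to the -x' side of the knob, staying high, with the fingers closed and aligned to the housing.

Emit:
send_rows:
  increments: [0,0,-0.004,1.5,3,0,0,0,0,-0.004,1.5,3,0,0,0,0,-0.004,1.5,3,0,0,0,0,-0.004,1.5,3,0,0,0,0,-0.004,1.5,3,0,0,0,0,-0.004,1.5,3,0,0,0,0,-0.004,1.5,3,0,0,0,0,-0.004,1.5,3,0,0,0,0,-0.004,1.5,3,0,0,0,0,-0.004,1.5,3,0,0,0,0,-0.004,1.5,3,0,0,0,0,-0.004,1.5,3,0,0,0,0,-0.004,1.5,3,0,0,0,0,-0.004,1.5,3,0,0,0,0,-0.004,1.5,3,0,0,0,0,-0.004,1.5,3,0,0,0,0,0,1.5,3,0,0,0,0,0,0,0,0,0]
  newtons: 5

```text
time: 1.6
position: [0.4694, -0.0728, 0.2304]
tool_rot: [0.99, 0.144, 0.001, -0.001]
ft_force: [-0.2, -0.4, -0.1]
grip_width: 0.0001
grip_force: 0.0
```

Emit:
send_rows:
  increments: [0,0,0,0.1,-0.3,-3,0,0,0,0,0.1,-0.3,-3,0,0,0,0,0,0,-0.5,0,0,0,0,0.38,0.11,0,0,0,0,0,0.38,0.11,0,0,0,0,0,0.38,0.11,0,0,0,0,0,0.38,0.11,0,0,0,0,0,0.38,0.11,0,0,0,0,0,0.38,0.11,0,0,0,0,0,0.38,0.11,0,0,0,0,0,0.38,0.11,0,0,0,0,0,0,0,0,0]

```text
time: 2.6
position: [0.5008, -0.0745, 0.1657]
tool_rot: [0.99, 0.142, -0.0, -0.0]
ft_force: [-2.6, -0.6, 1.7]
grip_width: 0.0004
grip_force: 1.1
```

```bash
python3 - <<'E'
from h import *
c=snap("scene","pics/s1.png"); b=(140,240,200,310)
cv2.imwrite("pics/s1c.png",cv2.resize(cv2.imread("pics/s1.png")[b[0]:b[1],b[2]:b[3]],None,fx=5,fy=5,interpolation=cv2.INTER_CUBIC))
E
```

```text
(no output)
```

View pics/s1c.png

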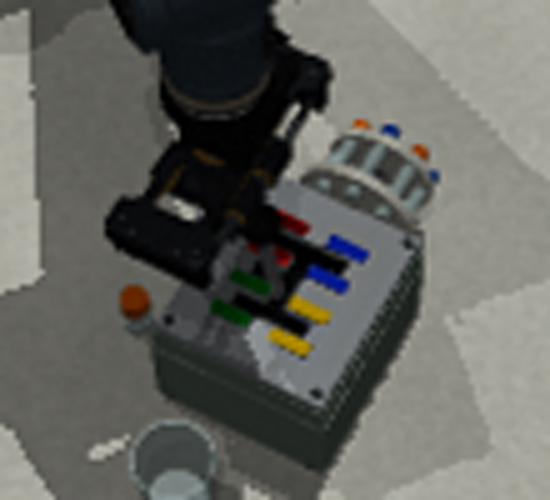

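The fingers are on the knob at about 2.6 N and it is moving. I continue towards the channel.

Emit:
send_rows:
  increments: [0,0,0,0.38,0.11,0,0,0,0,0,0.38,0.11,0,0,0,0,0,0.38,0.11,0,0,0,0,0,0.38,0.11,0,0,0,0,0,0.38,0.11,0,0,0,0,0,0,0,0,0]

```text
time: 3.15
position: [0.5206, -0.0691, 0.1656]
tool_rot: [0.99, 0.142, 0.001, 0.0]
ft_force: [-1.5, 0.3, 1.3]
grip_width: 0.0007
grip_force: 0.9
```

Emit:
send_rows:
  increments: [0,0,0,0.19,0.05,0,0,0,0,0,0.19,0.06,0,0,0,0,0,0,0,0,0]

```text
time: 3.4
position: [0.5236, -0.0681, 0.1655]
tool_rot: [0.99, 0.141, 0.0, 0.0]
ft_force: [-1.8, -0.9, 1.3]
grip_width: 0.0006
grip_force: 1.0
```

Emit:
send_rows:
  increments: [0,0,0,0.1,0.03,0,0,0,0,0,0.1,0.03,0,0,0,0,0,0,0,0,0]

```text
time: 3.65
position: [0.5254, -0.0676, 0.1656]
tool_rot: [0.99, 0.141, 0.0, 0.0]
ft_force: [-2.1, -0.2, 0.7]
grip_width: 0.0004
grip_force: 1.1
```

Emit:
send_rows:
  increments: [0,0,0,0.1,0.03,0,0,0,0,0,0.1,0.03,0,0,0,0,0,0,0,0,0]

```text
time: 3.9
position: [0.5271, -0.067, 0.1656]
tool_rot: [0.99, 0.142, -0.0, 0.0]
ft_force: [-2.5, -0.5, 2.6]
grip_width: 0.0006
grip_force: 1.5
```

Emit:
send_rows:
  increments: [0,0,0,0.1,0.03,0,0,0,0,0,0,0,0,0]

```text
time: 4.07
position: [0.5273, -0.0668, 0.1655]
tool_rot: [0.99, 0.142, -0.001, -0.0]
ft_force: [-4.0, -1.7, 3.9]
grip_width: 0.0004
grip_force: 2.5
```

The wall is felt, so the lever is in the channel. I back off and go round to the -y' side.

Emit:
send_rows:
  increments: [0,0,0,-1.2,-0.35,0,0,0,0,0,-1.2,-0.35,0,0,0,0,0,0.6,-2,0,0,0,0,0,0.6,-2,0,0,0,0,0,0.1,-0.4,0,0,0,0,0,1.6,0.45,0,0,0,0,0,1.6,0.45,0,0,0,0,0,1.6,0.45,0,0,0,0,0,0,0,0,0]

```text
time: 4.82
position: [0.5692, -0.1037, 0.1659]
tool_rot: [0.99, 0.142, 0.003, 0.001]
ft_force: [1.0, -0.1, 0.2]
grip_width: 0.0003
grip_force: 0.0
```

```bash
python3 - <<'E'
from h import *
c=snap("scene","pics/s2.png"); b=(140,240,200,310)
cv2.imwrite("pics/s2c.png",cv2.resize(cv2.imread("pics/s2.png")[b[0]:b[1],b[2]:b[3]],None,fx=5,fy=5,interpolation=cv2.INTER_CUBIC))
E
```

```text
(no output)
```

View pics/s2c.png

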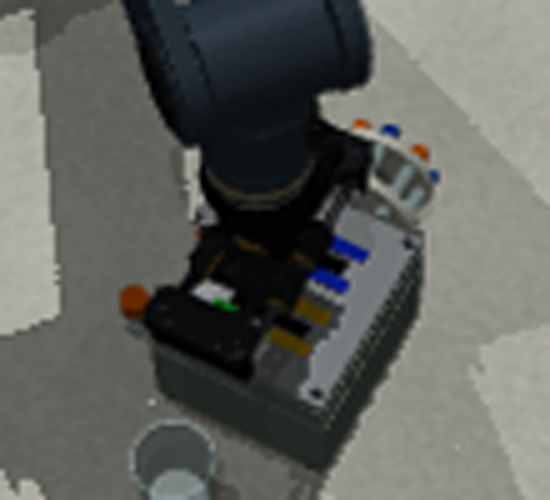

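Emit:
send_rows:
  increments: [0,0,0,-0.3,-0.1,0,0,0,0,0,-0.11,0.385,0,0,0,0,0,-0.11,0.385,0,0,0,0,0,-0.11,0.385,0,0,0,0,0,-0.11,0.385,0,0,0,0,0,-0.11,0.385,0,0,0,0,0,-0.11,0.385,0,0,0,0,0,-0.11,0.385,0,0,0,0,0,0,0,0,0]

```text
time: 5.62
position: [0.5546, -0.0779, 0.1659]
tool_rot: [0.99, 0.142, 0.0, 0.001]
ft_force: [1.3, -2.1, 1.1]
grip_width: 0.0002
grip_force: 0.8
```

Emit:
send_rows:
  increments: [0,0,0,-0.11,0.385,0,0,0,0,0,-0.11,0.385,0,0,0,0,0,-0.11,0.385,0,0,0,0,0,-0.11,0.385,0,0,0,0,0,-0.11,0.385,0,0,0,0,0,0,0,0,0]

```text
time: 6.12
position: [0.5487, -0.058, 0.1656]
tool_rot: [0.99, 0.142, -0.0, -0.0]
ft_force: [1.1, -1.9, 0.9]
grip_width: 0.0004
grip_force: 0.9
```

Emit:
send_rows:
  increments: [0,0,0,-0.11,0.385,0,0,0,0,0,-0.11,0.385,0,0,0,0,0,-0.11,0.385,0,0,0,0,0,0,0,0,0]

```text
time: 6.45
position: [0.5451, -0.0464, 0.1652]
tool_rot: [0.99, 0.142, -0.001, -0.0]
ft_force: [1.5, -1.7, -0.9]
grip_width: 0.0004
grip_force: 0.7
```

Emit:
send_rows:
  increments: [0,0,0,-0.05,0.19,0,0,0,0,0,0,0,0,0]

```text
time: 6.62
position: [0.5449, -0.0451, 0.1653]
tool_rot: [0.99, 0.142, -0.0, -0.0]
ft_force: [0.3, -1.2, -0.5]
grip_width: 0.0005
grip_force: 0.8
```

Emit:
send_rows:
  increments: [0,0,0,-0.05,0.19,0,0,0,0,0,0,0,0,0]

```text
time: 6.78
position: [0.5445, -0.0434, 0.1654]
tool_rot: [0.99, 0.141, -0.0, -0.0]
ft_force: [-0.1, -1.3, -1.0]
grip_width: 0.0007
grip_force: 0.9
```

Emit:
send_rows:
  increments: [0,0,0,-0.05,0.19,0,0,0,0,0,0,0,0,0]

```text
time: 6.95
position: [0.544, -0.0415, 0.1655]
tool_rot: [0.99, 0.141, -0.0, -0.0]
ft_force: [0.6, -1.6, -0.6]
grip_width: 0.0011
grip_force: 1.0
```

Emit:
send_rows:
  increments: [0,0,0,-0.05,0.15,0,0,0,0,0,0,0,0,0]

```text
time: 7.12
position: [0.5436, -0.04, 0.1655]
tool_rot: [0.99, 0.141, -0.0, -0.0]
ft_force: [0.1, -1.5, -1.5]
grip_width: 0.0007
grip_force: 1.0
```

Emit:
send_rows:
  increments: [0,0,0,-0.04,0.15,0,0,0,0,0,0,0,0,0]

```text
time: 7.28
position: [0.5432, -0.0385, 0.1655]
tool_rot: [0.99, 0.141, -0.0, -0.0]
ft_force: [1.0, -1.8, -0.9]
grip_width: 0.0002
grip_force: 1.0
```

Emit:
send_rows:
  increments: [0,0,0,-0.04,0.15,0,0,0,0,0,0,0,0,0]

```text
time: 7.45
position: [0.5428, -0.037, 0.1655]
tool_rot: [0.99, 0.141, -0.0, -0.0]
ft_force: [1.0, -2.3, -1.8]
grip_width: 0.0004
grip_force: 1.0
```

Emit:
send_rows:
  increments: [0,0,0,-0.04,0.15,0,0,0,0,0,0,0,0,0]

```text
time: 7.62
position: [0.5424, -0.0355, 0.1655]
tool_rot: [0.99, 0.141, -0.0, -0.0]
ft_force: [0.2, -1.4, -0.5]
grip_width: 0.0003
grip_force: 1.0
```

```bash
python3 - <<'E'
from h import *
o=[]
for n,b in (("top",(130,215,205,310)),("scene",(140,240,200,310))):
    snap(n,"pics/t.png"); o.append(cv2.resize(cv2.imread("pics/t.png")[b[0]:b[1],b[2]:b[3]],(395,420),interpolation=cv2.INTER_CUBIC))
cv2.imwrite("pics/s3c.png",np.hstack(o))
E
```

```text
(no output)
```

View pics/s3c.png

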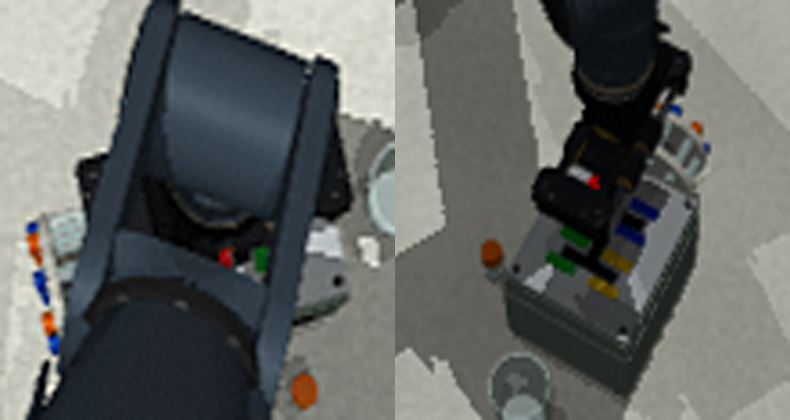

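Both views are blocked by the arm. I back off, rise and swing aside to see where the lever stands.

Emit:
send_rows:
  increments: [0,0,0,0.4,-1.5,0,0,0,0,0,0.1,-0.5,3,0,0,0,0,0,0,4,0,0,0,0,-1,-3.5,0,0,0,0,0,-1,-3.5,0,0,0,0,0,-1,-3.5,0,0,0,0,0,-1,-3.5,0,0,0,0,0,-1,-3.5,0,0,0,0,0,-1,-3.5,0,0,0,0,0,-1,-3.5,0,0,0,0,0,0,0,0,0]

```text
time: 8.63
position: [0.4763, -0.3083, 0.2359]
tool_rot: [0.99, 0.138, 0.0, 0.002]
ft_force: [1.1, 0.6, 0.3]
grip_width: 0.0006
grip_force: 0.0
```

```bash
python3 - <<'E'
from loc import *
o=[]
for n,b in (("top",(130,215,205,310)),("scene",(150,235,222,300))):
    c=snap(n,"pics/t.png"); o.append(cv2.resize(cv2.imread("pics/t.png")[b[0]:b[1],b[2]:b[3]],(395,420),interpolation=cv2.INTER_CUBIC))
    np.savez(n+"1.npz",**c)
    for k,v in locate(n,c,b).items(): print(n,k,v)
cv2.imwrite("pics/s4c.png",np.hstack(o))
E
```

```text
top yellow (np.int64(72), array([ 0.5805, -0.0787,  0.1167]))
top green (np.int64(66), array([ 0.5323, -0.0926,  0.1168]))
top blue (np.int64(57), array([ 0.5639, -0.0173,  0.1157]))
top red (np.int64(79), array([ 0.5175, -0.0358,  0.1167]))
top knob (np.int64(93), array([ 0.5377, -0.0132,  0.1841]), np.float64(0.19204062986112735))
top sphere (array([ 0.5385, -0.0128,  0.1767]), np.float64(0.0142))
top plate ((538.6491088867188, -25.199600219726562), (142.50457763671875, 231.99427795410156), 15.352176666259766)
scene yellow (np.int64(48), array([ 0.5804, -0.0791,  0.1173]))
scene green (np.int64(45), array([ 0.5325, -0.0916,  0.1171]))
scene blue (np.int64(48), array([ 0.5602, -0.0138,  0.1162]))
scene red (np.int64(44), array([ 0.5162, -0.036 ,  0.1174]))
scene knob (np.int64(73), array([ 0.5423, -0.0177,  0.1762]), np.float64(0.19213105267240263))
scene sphere (array([ 0.5379, -0.0087,  0.1646]), np.float64(0.0239))
scene plate ((545.053955078125, -42.050079345703125), (143.4950714111328, 200.43740844726562), 16.24355697631836)
```

View pics/s4c.png

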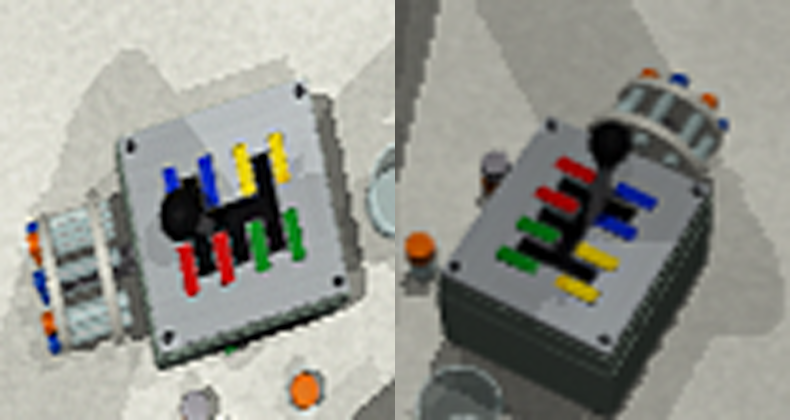

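The lever stands at the left lane's crossing, with the knob at about x'=+3, y'=45 mm. The rod is at about (205,225) in the left crop. I go to its +x' side next.

Emit:
send_rows:
  increments: [0,0,0,1.14,3.43,0,0,0,0,0,1.14,3.43,0,0,0,0,0,1.14,3.43,0,0,0,0,0,1.14,3.43,0,0,0,0,0,1.14,3.43,0,0,0,0,0,1.14,3.43,0,0,0,0,0,1.14,3.43,0,0,0,0,0,1.14,3.43,0,0,0,0,0.006,1.14,3.43,0,0,0,0,0,0,0,0,0,0,0,0,0,0,0,0]

```text
time: 9.65
position: [0.5797, 0.0115, 0.2354]
tool_rot: [0.989, 0.147, -0.0, -0.0]
ft_force: [-0.7, -0.1, -0.7]
grip_width: 0.0003
grip_force: 0.0
```

Emit:
send_rows:
  increments: [0,0,0,0.3,-0.9,0,0,0,0,0,0,0,-2.5,0,0,0,0,0,0,-2.5,0,0,0,0,0,0,-2.3,0,0,0,0,0,0,0,0]

```text
time: 10.07
position: [0.5795, -0.0025, 0.1584]
tool_rot: [0.99, 0.143, -0.005, -0.001]
ft_force: [-1.0, -0.2, -0.5]
grip_width: 0.0005
grip_force: 0.0
```

Emit:
send_rows:
  increments: [0,0,0,-0.38,-0.11,0,0,0,0,0,-0.38,-0.11,0,0,0,0,0,-0.38,-0.11,0,0,0,0,0,-0.38,-0.11,0,0,0,0,0,-0.38,-0.11,0,0,0,0,0,-0.38,-0.11,0,0,0,0,0,-0.38,-0.11,0,0,0,0,0,-0.38,-0.11,0,0,0,0,0,0,0,0,0]

```text
time: 10.82
position: [0.5525, -0.0098, 0.163]
tool_rot: [0.99, 0.144, 0.0, 0.0]
ft_force: [1.6, 1.1, 1.6]
grip_width: 0.0009
grip_force: 1.0
```

Emit:
send_rows:
  increments: [0,0,0,-0.38,-0.11,0,0,0,0,0,-0.38,-0.11,0,0,0,0,0,-0.38,-0.11,0,0,0,0,0,-0.38,-0.11,0,0,0,0,0,-0.38,-0.11,0,0,0,0,0,-0.38,-0.11,0,0,0,0,0,0,0,0,0]

```text
time: 11.4
position: [0.5281, -0.0167, 0.162]
tool_rot: [0.99, 0.144, -0.002, -0.0]
ft_force: [0.7, -0.2, -0.4]
grip_width: 0.0007
grip_force: 0.7
```

Emit:
send_rows:
  increments: [0,0,0,-0.19,-0.06,0,0,0,0,0,-0.19,-0.06,0,0,0,0,0,0,0,0,0]

```text
time: 11.65
position: [0.5254, -0.0177, 0.1622]
tool_rot: [0.99, 0.144, -0.001, -0.0]
ft_force: [1.7, 1.6, -0.8]
grip_width: 0.0004
grip_force: 0.9
```

Emit:
send_rows:
  increments: [0,0,0,-0.19,-0.05,0,0,0,0,0,0,0,0,0]

```text
time: 11.82
position: [0.5238, -0.0182, 0.1624]
tool_rot: [0.99, 0.144, -0.0, 0.0]
ft_force: [1.0, 1.3, -1.5]
grip_width: 0.0005
grip_force: 0.9
```

Emit:
send_rows:
  increments: [0,0,0,-0.15,-0.04,0,0,0,0,0,0,0,0,0]

```text
time: 11.98
position: [0.5231, -0.0185, 0.1626]
tool_rot: [0.99, 0.144, 0.001, 0.0]
ft_force: [3.5, 1.0, -2.3]
grip_width: 0.0004
grip_force: 1.6
```

Emit:
send_rows:
  increments: [0,0,0,-0.15,-0.04,0,0,0,0,0,0,0,0,0]

```text
time: 12.15
position: [0.5226, -0.0188, 0.1627]
tool_rot: [0.99, 0.144, 0.002, 0.0]
ft_force: [5.4, 1.6, -4.4]
grip_width: 0.0004
grip_force: 2.9
```

Emit:
send_rows:
  increments: [0,0,0,-0.15,-0.04,0,0,0,0,0,0,0,0,0]

```text
time: 12.32
position: [0.5223, -0.019, 0.1627]
tool_rot: [0.99, 0.144, 0.003, 0.0]
ft_force: [8.1, 3.3, -5.6]
grip_width: 0.0008
grip_force: 4.1
```

The end stop is felt at about 9 N. I back off along +x', rise, swing clear and look.

Emit:
send_rows:
  increments: [0,0,0,1.5,0.4,0,0,0,0,0,1.5,0.4,0,0,0,0,0,0,0,3.5,0,0,0,0,0,0,4,0,0,0,0,0,-3.8,0,0,0,0,0,-0.5,-3.8,0,0,0,0,0,-1,-3.8,0,0,0,0,0,-1,-3.8,0,0,0,0,0,-1,-3.8,0,0,0,0,0,-1,-3.8,0,0,0,0,0,-1,-3.8,0,0,0,0,0,-1,-3.8,0,0,0,0,0,0,0,0,0,0,0,0,0,0,0,0]

```text
time: 13.48
position: [0.4829, -0.317, 0.2372]
tool_rot: [0.99, 0.142, -0.001, -0.001]
ft_force: [-0.1, 0.2, -0.1]
grip_width: 0.0005
grip_force: 0.0
```

```bash
python3 - <<'E'
from loc import *
o=[]
for n,b in (("top",(130,215,205,310)),("scene",(150,235,222,300))):
    c=snap(n,"pics/t.png"); o.append(cv2.resize(cv2.imread("pics/t.png")[b[0]:b[1],b[2]:b[3]],(395,420),interpolation=cv2.INTER_CUBIC))
    r=locate(n,c,b); print(n,r["knob"],r["sphere"])
    R=np.array([[.96,.28],[-.28,.96]]); print(R@(r["sphere"][0][:2]-[.548,-.0555]))
cv2.imwrite("pics/s5c.png",np.hstack(o))
E
```

```text
top (np.int64(93), array([ 0.4969, -0.024 ,  0.179 ]), np.float64(0.18648577595556692)) (array([ 0.498 , -0.0244,  0.171 ]), np.float64(0.0146))
[-0.039292  0.043856]
scene (np.int64(76), array([ 0.5035, -0.0282,  0.1714]), np.float64(0.18700769809648982)) (array([ 0.4986, -0.0227,  0.1608]), np.float64(0.0219))
[-0.03824  0.04532]
```

View pics/s5c.png

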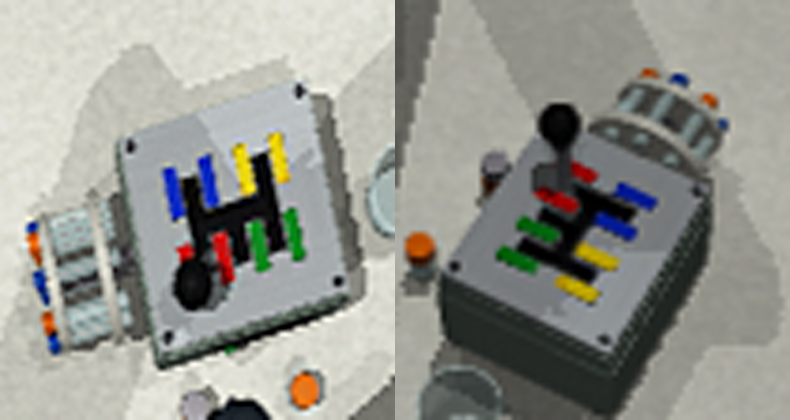

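The knob is at (-39, 44.5) mm in the housing frame, which matches fully home in the red slot. In the left crop it is at (195,283), over the red slot. The hand is clear.

```bash
python3 -c "
from rig import robot
print(robot.hand_in())"
```

```text
the job is handed in; nothing more can be done
None
```

The lever is fully home in the red slot, it did not run into any other coloured slot, the hand is clear, and the job is handed in; the hand-in returned no verdict.

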